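# Bed the cock plug into its valve body and rock it free

### The job

Take the brass tapered plug whose size matches the bore of the spring-mounted valve body out of the tray, and set it fully home in the conical bore, upright, with the long arm of its bar handle pointing along the outlet pipe; press it down, past the soft give of its floating mount, firmly but gently with about 15 N and never as much as 20 N. Then, with the plug still fully home, check that it rocks free: swing the bar about 20 degrees counterclockwise (seen from above) from the outlet, then to about 20 degrees clockwise of it, bring it back in line with the outlet and let go. Leave the other plugs and the things on the bench where they are.

Things in the scene. Friction and masses are not known exactly. Their poses are not given: they have to be found in the camera images.
- plug: The matching plug, middle-sized of three alike standing in the tray, about 0.45 kg. Brass cone 26 mm in diameter at its flat bottom, 54 mm at its top, 38 mm tall; above it a neck (12 mm wide, 10 mm tall) with a flat steel bar handle 12 mm thick, 48 to 78 mm above the origin. Origin: centre of the flat bottom; z up the cone axis; x along the bar to its long arm, at first within 0.7 rad of world x.
- plug_nose (a point): End of the long arm of the plug's bar handle: 45 mm along +x and 55 mm above the plug's origin. The bar is 30 mm tall from 22 mm behind the cone's axis to 24 mm ahead of it (grip it there, across its 12 mm), then a lower arm, 48 to 62 mm above the origin, runs out to this point.
- valve: Fixed steel base plate, 150 x 110 x 12 mm, with two guide cheeks 56 mm high, that carries the aluminium valve body on a sprung post. Origin: centre of the plate's underside, on the bore's axis; z up; x along the valve body's outlet pipe, which ends in a lugged coupling 109 mm from the axis (48 mm in diameter, top 80 mm above the bench). The post floats (see seat).
- cup (a joint): How far (m) the valve body has sunk on the stiff spring between it and its post: 0 unloaded, 0.004 at the stop, 10 N per mm after the first 1 N; the plug's weight sinks it about 0.35 mm, a push of 15 N on top of it about 1.8 mm. Moves only up and down. Round cup 72 mm in diameter, rim 80 mm above the bench; conical bore, open upward, 51 mm wide at the rim, same taper as the plug.
- seat (a point): On the bore's axis, moving with the cup, 46 mm above the bench unloaded: the plug's origin when home (brass top 4 mm above the rim). Axes as valve. Post: floats down under a push of 0 to 4 N until it meets a stop 3 to 16 mm lower, set differently each time; only then does a push build up. Off-centre the plug hangs up, 3 mm high per mm; it centres itself when loosened or rocked.
- tray: Shallow dark steel tray, fixed, 130 x 290 mm, rim 14 mm high, floor 4 mm above the bench, holding the three plugs in a row along its y axis, 92 mm apart, in any order. Origin: centre of its underside.
- plug_small: Smaller plug, not to be used: cone 20 to 41 mm in diameter, 29 mm tall, same handle (top 69 mm above its origin at the centre of its bottom). Leave it standing.
- plug_large: Larger plug, not to be used: cone 32 to 68 mm in diameter, 48 mm tall, same handle (top 88 mm above its origin at the centre of its bottom). Leave it standing.
- wrench: Open-ended wrench lying on the bench, leave alone.
- screwdriver: Screwdriver lying on the bench, leave alone.
- grease: Grey grease jar, 60 mm in diameter, 60 mm tall, leave alone.
- gasket: Rubber ring, 68 mm in diameter, 8 mm thick, lying on the bench, leave alone.
- cap: Aluminium blank cap, 72 mm in diameter, 34 mm tall, leave alone.

How it is judged:
By the outcome, as a careful person would: the job done as asked, in the order asked, and still so for the second after the job is handed in, with the robot touching nothing.
It also fails if it takes over 61 s, if anything falls off the work surface, if the arm or the gripper's body presses on something with over 40 N, if the wrist force passes 120 N, or if a joint passes its speed limit or range.

### The arm

A 7-joint arm with a two-finger parallel gripper is mounted at the origin on the work surface. World frame = base frame: x ahead of the robot, y to its left, z up, the work surface at z = 0. Lengths are in m, angles in rad, forces in N, time in s.
With the tool pointing down it reaches from about 0.425 to 0.925 m from the base axis. Payload 6.8 kg.
Tool frame: the origin (TCP) lies on the front face of the gripper's body, between the roots of the fingers; the fingertips stand 73 mm ahead of it and the grasp point (between the pads) lies 54 mm ahead of it (env.nose_length is the distance from the TCP to the fingertips, in m); z points along the fingers, y is the line along which they close (so a half turn about z gives the same grasp; the last joint's range is limited). The gripper opens to 85 mm and grips with 20 to 120 N. Pads are 22 mm wide; open, the fingers measure 114 mm over their backs; the gripper's body (76 mm by 85 mm) begins 54 mm behind the grasp point. The pads swing forward as they close: fully open they stand 13 mm farther back than shut.
Start: joints at [1.026, 0.477, 0.022, 1.555, -0.011, 1.109, -0.083], TCP at [0.286, -0.612, 0.304] pointing down, gripper open.
Joint ranges: [-2.96, 2.96], [-0.34, 2.1], [-1.41, 1.46], [0.24, 2.44], [-1.37, 4.51], [0.17, 1.92], [-2.96, 2.96]. Speed limits (rad/s): [2.39, 2.39, 3.14, 3.14, 3.14, 3.14, 3.14].

### API

Orientations are given as a unit quaternion [w, x, y, z].
In Python, from cell import env, kin, camera, calibration, job gives the robot as it stands. The module is installed in compiled form; this text tells all that it offers. Calls block until the motion is done:
- env.reach(position, orientation): joint-space move of the TCP to a pose.
- env.movel(position, velocity=0.15, rot=None, stop_force=None): straight line of the TCP; rot=None keeps the orientation; velocity is the mean speed in m/s. With stop_force (N) it stops when the force on the tool has changed by that much, and returns True; else False.
- env.goto_joints(angles): joint-space move.
- env.grip(opening, f_grip=None): finger opening in m; f_grip is the grip in N (None keeps the last); returns when the fingers have stopped.
- env.dwell(seconds).
- kin.inverse_kinematics(position, orientation): joint angles nearest the present ones, or None.
- env.get_state(): the state.
- camera(name): name is "scene" or "top" or "wrist"; returns (picture, depth): 384x512x3 uint8, blue, green, red; 384x512 float32, m along the optical axis (not along the pixel's ray), 0 where there is no reading.
- calibration(name): a dict with "fx", "fy", "cx", "cy" (pixels), "k1" (the pictures are not rectified: a ray, as slopes to the right and down, at radius r is drawn at 1 + k1 r^2 times it, then the intrinsics apply), "rvec" (rotation vector, rad) and "tvec" (3), from world to camera coordinates, as OpenCV has them. Camera axes: x right, y down, z forward; pixel columns grow to the right and rows downward; lengths in m; the calibration is good to about 2 mm. A picture is of the moment at which its call begins: read the wrist's pose just before it. calibration takes no time and is no camera call; for the wrist camera it gives the pose at the moment of the call.
A pose or a line that the arm cannot do raises env.PlanningError and nothing moves.
- job.job_done(): hands the job in; it is judged then, once.
The state is a dict: "time": time; "qpos": joint angles; "joint_velocities": joint speeds; "joint_torque": joint torques, N m; "tcp_pos": TCP position; "orientation": TCP orientation; "force": force on the tool from outside, world axes, zero at the start; "torque": the same for the moment, N m; "opening": finger opening in m; "gripper_force": force on a finger pad.
Only numpy, scipy, OpenCV 4.12 (cv2) and the standard library are available. Lean on these libraries where they do the work, as an engineer would, in place of code of your own. Each camera call takes 0.05 s, during which the arm holds its last target. There are 200 camera calls.

## Working session

There is one attempt and no reset: what is moved stays moved. The work goes in short steps, each a Python script; the robot and the scene stay as the last script left them, time stands still between calls to the robot, and variables do not carry over. Pictures are saved under pics/ and viewed, at most 10 in all, crops included, and the job is handed in when it is done.

```bash
mkdir -p pics
cat > h.py <<'E'
import numpy as np, cv2
from cell import env, kin, camera, calibration, job
def cloud(name):
    c=calibration(name); img,d=camera(name)
    K=np.array([[c['fx'],0,c['cx']],[0,c['fy'],c['cy']],[0,0,1.]])
    v,u=np.mgrid[0:384,0:512]
    x=(u-c['cx'])/c['fx']; y=(v-c['cy'])/c['fy']
    rd=np.hypot(x,y); r=rd.copy()
    for _ in range(20): r=rd/(1+c['k1']*r*r)
    s=np.where(rd>0,r/np.maximum(rd,1e-9),1)
    P=np.stack([x*s*d,y*s*d,d],-1)
    R,_=cv2.Rodrigues(np.array(c['rvec'],float)); 
    W=(P-np.array(c['tvec'],float).ravel())@R
    W[d==0]=np.nan
    return img,d,W
E
python3 - <<'E'
from h import *
for n in ('top','scene'):
    img,d,W=cloud(n); cv2.imwrite(f'pics/{n}0.png',img); np.save(f'pics/{n}0.npy',W)
    c=calibration(n);R,_=cv2.Rodrigues(np.array(c['rvec'],float));print(n,-R.T@np.array(c['tvec']).ravel(),c['fx'],c['k1'])
s=env.get_state();print(s['time'],s['orientation'],s['force'])
E
```

```text
top [0.45968876 0.0262131  1.30659764] 489.47261928247246 0.03779148602823073
scene [ 1.16795013 -0.53274     0.88156917] 472.6678031441313 -0.1788510819655076
0.1 [-7.83800876e-04  9.76240582e-01  2.16687930e-01 -2.31822117e-04] [ 0.05079862 -0.00933751  0.74965289]
```

View pics/top0.png

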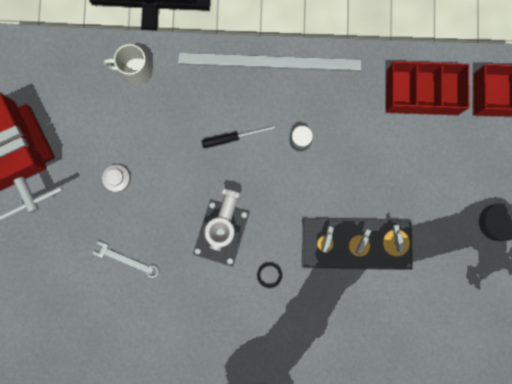

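View pics/scene0.png

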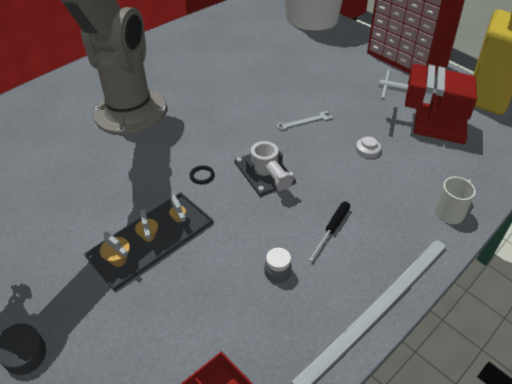

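The top view shows the valve at about (220,232) with its outlet going up to (232,190). The plugs are at (326,241), (360,245) and (397,241), and the middle one looks like the match. Next I'll get coarse positions from depth.

Run:
```python
from h import *
W=np.load('pics/top0.npy')
print(W[232,220],W[190,232],W[100:110,250:260].reshape(-1,3).mean(0))
for n,(u0,u1,v0,v1) in dict(p1=(310,343,220,258),p2=(343,377,220,262),p3=(378,412,220,262)).items():
    P=W[v0:v1,u0:u1].reshape(-1,3);P=P[np.isfinite(P[:,2])]
    m=P[:,2].max(); top=P[P[:,2]>m-.010]; q=P[P[:,2]>0.03]
    print(n,m,np.percentile(P[:,2],97),top.mean(0),len(top),q.mean(0))
P=W[185:260,195:250].reshape(-1,3)
q=P[(P[:,2]>.07)];print('rim',q.mean(0),len(q), q.min(0),q.max(0))
```

```text
[0.49835702 0.11303362 0.03743292] [ 0.6131747   0.08805216 -0.00273409] [8.49872587e-01 3.50751834e-02 4.03344176e-04]
p1 0.07835421390765546 0.07365021926743706 [ 0.47702813 -0.16002122  0.07302356] 86 [ 0.48269954 -0.15957302  0.05402385]
p2 0.08789284051853612 0.08229765653116498 [ 0.47441918 -0.24607198  0.08232785] 90 [ 0.47759472 -0.24618582  0.05680506]
p3 0.0961243285837263 0.09239243478723809 [ 0.48510347 -0.33747895  0.0916432 ] 100 [ 0.48635168 -0.33535075  0.0630181 ]
rim [0.5231494  0.10476288 0.07730942] 718 [0.45223928 0.06388138 0.07000789] [0.60644774 0.14736457 0.08904556]
```

```bash
cat >> h.py <<'E'
def quat(yaw): return np.array([0,np.cos(yaw/2),np.sin(yaw/2),0])
def campos(n='wrist'):
    c=calibration(n);R,_=cv2.Rodrigues(np.array(c['rvec'],float));return -R.T@np.array(c['tvec'],float).ravel(),R[2]
E
python3 - <<'E'
from h import *
from scipy.spatial.transform import Rotation as Ro
s=env.get_state();w,x,y,z=s['orientation'];T=Ro.from_quat([x,y,z,w]).as_matrix()
p,ax=campos();o=T.T@(p-s['tcp_pos']);print('cam in tool',o,T.T@ax)
def look(xy,yaw,h,name):
    T=Ro.from_quat(np.roll(quat(yaw),-1)).as_matrix(); a=T@(np.linalg.inv(np.eye(3))@AX)
    cam=np.array([*xy,.07])-a*h
    env.reach(cam-T@o,quat(yaw)); img,d,W=cloud('wrist');cv2.imwrite(f'pics/{name}.png',img);np.save(f'pics/{name}.npy',W)
    s=env.get_state();print(name,s['time'],s['tcp_pos'],s['qpos'])
AX=T.T@ax
look((.477,-.246),-.3,.3,'wp')
look((.52,.105),-.2,.33,'wv')
a=np.vstack([np.hstack([cv2.imread(f'pics/{n}.png') for n in('wp','wv')])]);cv2.imwrite('pics/w.png',cv2.resize(a,(800,300)))
E
```

```text
cam in tool [ 0.08312    -0.00035082 -0.07017785] [-0.32024948 -0.00121989  0.94733246]
wp 1.6833 [ 0.48881845 -0.25177461  0.28408217] [ 3.63755754e-01  2.93207780e-01 -2.21318629e-03  1.87868272e+00
  1.40448148e-03  9.69485262e-01 -1.51148474e+00]
wv 3.0667 [0.54226998 0.09757425 0.31222111] [-0.13609637  0.27481736 -0.18748451  1.83486036  0.05971221  1.03784995
 -2.12120375]
```

View pics/w.png

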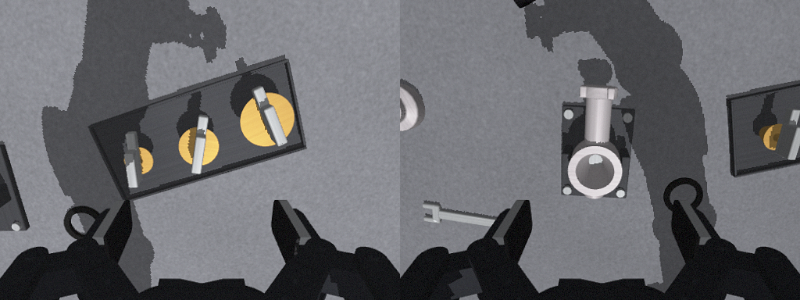

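The left half shows the three plugs in the tray, with the matching one at about (200,145). The right half shows the valve bore at (595,170) and the outlet coupling at (598,92). I'll get poses from the wrist clouds.

Run:
```python
from h import *
W=np.load('pics/wp.npy');I=cv2.imread('pics/wp.png')
near=np.hypot(W[...,0]-.477,W[...,1]+.246)<.055
hsv=cv2.cvtColor(I,cv2.COLOR_BGR2HSV); br=(hsv[...,1]>90)
z=W[...,2]
def rect(m,n):
    P=W[m][:,:2];c,s,a=cv2.minAreaRect((P*1000).astype(np.float32));mu=P.mean(0);w,v=np.linalg.eigh(np.cov(P.T));d=v[:,1]*np.sign(v[0,1])
    print(n,len(P),'rectc',np.round(c,1),np.round(s,1),'mean',mu*1000,'yaw',np.degrees(np.arctan2(d[1],d[0])),'z',np.median(W[m][:,2]))
    return mu,d
mu,d=rect(near&(z>.076)&~br,'tall'); rect(near&(z>.055)&~br,'bar')
m=near&(z>.045)&~br
t=(W[m][:,:2]-mu)@d; 
for a in np.arange(-.04,.065,.005):
    k=(t>=a)&(t<a+.005)
    if k.sum(): print(round(a,3),k.sum(),np.percentile(z[m][k],90).round(4))
def circ(P):
    A=np.c_[2*P,np.ones(len(P))];x=np.linalg.lstsq(A,(P**2).sum(1),rcond=None)[0];return x[:2],np.sqrt(x[2]+x[:2]@x[:2])
m=near&br&(abs(z-.042)<.006);print('brass',m.sum(),W[m].mean(0),np.median(z[m]));
hull=cv2.convexHull((W[m][:,:2]*1000).astype(np.float32));print(cv2.minEnclosingCircle(hull))
W=np.load('pics/wv.npy');z=W[...,2]
c=np.array([.5,.11])
nb=np.hypot(W[...,0]-c[0],W[...,1]-c[1])<.06
m=nb&(z>.072)&(z<.09)
P=W[m][:,:2]
hull=cv2.convexHull((W[nb&(z>.072)&(W[...,0]<.505)][:,:2]*1000).astype(np.float32))[:,0]; print('outer',circ(hull))
c0=circ(hull)[0]/1000
r=np.hypot(*(P-c0).T);th=np.arctan2(*(P-c0).T[::-1])
I2=[];O2=[]
for b in np.arange(-np.pi,np.pi,.2):
    k=(th>=b)&(th<b+.2)
    if k.sum()>3:
        j=np.where(k)[0];I2.append(P[j[r[j].argmin()]]); O2.append(P[j[r[j].argmax()]])
print('inner',circ(np.array(I2)),np.median(z[m]),len(I2))
far=(np.hypot(W[...,0]-c0[0],W[...,1]-c0[1])>.045)&(np.hypot(W[...,0]-c0[0],W[...,1]-c0[1])<.125)&(z>.05)&(W[...,0]>.5)
rect(far,'pipe'); q=W[far]; 
dd=q[:,:2].mean(0)-c0;print('dir',np.degrees(np.arctan2(dd[1],dd[0])))
# ridge: top strip
rr=np.hypot(*(q[:,:2]-c0).T)
for a in np.arange(.045,.115,.01):
    k=(rr>=a)&(rr<a+.01)
    if k.sum()<5: continue
    qq=q[k];al=np.degrees(np.arctan2(*(qq[:,:2]-c0).T[::-1]));kk=qq[:,2]>np.percentile(qq[:,2],50)
    print(round(a,3),k.sum(),al[kk].mean().round(2),(al.min()+al.max())/2,np.percentile(qq[:,2],95).round(4))
# base plate dark points
pl=(abs(z-.012)<.005)&(np.hypot(W[...,0]-c0[0],W[...,1]-c0[1])<.1);rect(pl,'plate')
```

```text
tall 15776 rectc [ 480.8 -247.3] [109.4  55.8] mean [ 499.4039677  -252.06669837] yaw 73.15312337617154 z 0.2856754916196218
bar 16127 rectc [ 486.7 -248.1] [ 63.5 105.6] mean [ 499.56209201 -252.16273555] yaw 73.18424887094103 z 0.2852430164156683
-0.04 692 0.2965
-0.035 875 0.2983
-0.03 567 0.2986
-0.025 342 0.2989
-0.02 363 0.2938
-0.015 466 0.2934
-0.01 535 0.2933
-0.005 720 0.293
-0.0 781 0.2928
0.005 628 0.2933
0.01 436 0.2935
0.015 332 0.2988
0.02 507 0.2986
0.025 790 0.2984
0.03 789 0.2971
0.035 539 0.2928
0.04 2387 0.2798
0.045 764 0.2796
0.05 290 0.2778
brass 1337 [ 0.47686553 -0.24207007  0.04218777] 0.04220079437130256
((475.6901550292969, -242.37525939941406), 26.971920013427734)
outer (array([492.32848277, 117.71740137]), np.float64(35.27908683237396))
inner (array([0.49899555, 0.11678352]), np.float64(0.022977442090279854)) 0.07984148554039464 32
pipe 32030 rectc [555.   96.1] [146.5 109.1] mean [553.64853969  97.1758861 ] yaw 78.46012308338553 z 0.30739284854259263
dir -18.520258220381347
0.045 491 -7.47 -0.31828735519788864 0.2679
0.055 3043 -12.47 2.5095559329765997 0.3215
0.065 8575 -6.44 -14.071280312798613 0.3258
0.075 10403 -15.49 -15.27298959250652 0.3255
0.085 6182 -18.37 -18.086664357050047 0.3209
0.095 2647 -60.22 -33.009562041219304 0.3227
0.105 546 -20.6 -32.92285528374734 0.0811
0.115 143 -12.32 -14.366919917928202 0.0793
plate 3567 rectc [498.4 116.8] [109.9 150.5] mean [520.13453462 110.92774554] yaw -14.039178470424638 z 0.012185442952046016
```

Run:
```python
from h import *
a=cv2.imread('pics/wp.png')[110:260,190:320];b=cv2.imread('pics/wv.png')[90:270,180:330]
cv2.imwrite('pics/crop.png',np.hstack([cv2.resize(a,(400,460)),cv2.resize(b,(390,460))]))
```

```text
(no output)
```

View pics/crop.png

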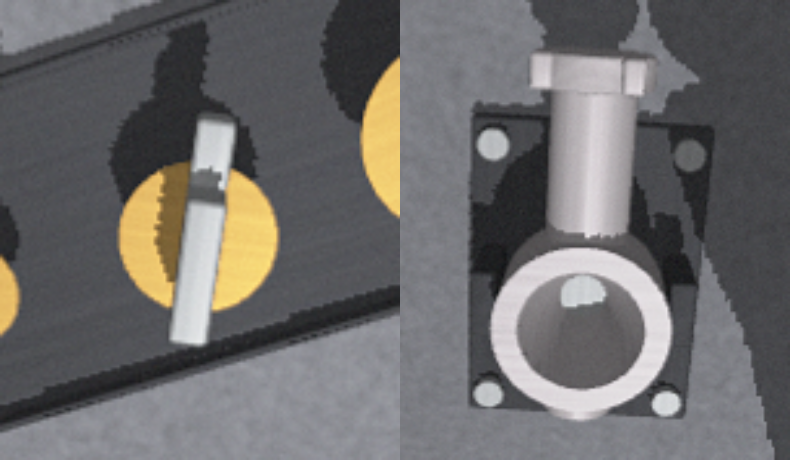

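The long arm points up in the image, roughly world +x. The gripper's own fingers polluted the heights, so I'll refit without them.

Run:
```python
from h import *
W=np.load('pics/wp.npy');I=cv2.imread('pics/wp.png');z=W[...,2]
near=np.hypot(W[...,0]-.4757,W[...,1]+.2424)<.06
br=cv2.cvtColor(I,cv2.COLOR_BGR2HSV)[...,1]>90
def rect(m,n):
    P=W[m][:,:2];r=cv2.minAreaRect((P*1000).astype(np.float32));mu=P.mean(0);w,v=np.linalg.eigh(np.cov(P.T));d=v[:,1]*np.sign(v[0,1])
    print(n,len(P),np.round(r[0],1),np.round(r[1],1),round(r[2],2),'mean',mu*1000,'yaw',np.degrees(np.arctan2(d[1],d[0])),'z',np.median(W[m][:,2]))
rect(near&(abs(z-.082)<.003)&~br,'tall'); rect(near&(z>.052)&(z<.09)&~br,'bar');rect(near&(abs(z-.066)<.003)&~br,'arm')
W=np.load('pics/wv.npy');z=W[...,2];c0=np.array([.4985,.1168])
r=np.hypot(W[...,0]-c0[0],W[...,1]-c0[1])
rect((abs(z-.012)<.005)&(r<.1),'plate')
rect((z>.06)&(z<.09)&(r>.045)&(r<.09),'pipe')
for a in(.05,.06,.07,.08,.09,.1,.11):
    q=W[(z>.05)&(z<.09)&(r>=a)&(r<a+.01)]
    if len(q)>5: al=np.degrees(np.arctan2(q[:,1]-c0[1],q[:,0]-c0[0]));print(a,len(q),(al.min()+al.max())/2,al.mean())
```

```text
tall 614 [ 477.3 -242.9] [12.  45.8] 64.53 mean [ 478.32438941 -243.35311801] yaw -25.092009697500618 z 0.08200540789788668
bar 977 [ 486.7 -247.4] [12.1 66.8] 64.76 mean [ 488.76839993 -248.17218245] yaw -25.126183562712782 z 0.08137516164826085
arm 301 [ 488.4 -248.1] [11.9 63. ] 64.71 mean [ 506.97421037 -256.79252634] yaw -27.033277290507616 z 0.06602550090608074
plate 3567 [498.4 116.8] [109.9 150.5] 74.8 mean [520.13453462 110.92774554] yaw -14.039178470424638 z 0.012185442952046016
pipe 1441 [520.3 110.8] [ 33.3 134.5] 75.17 mean [562.84669715  99.51840573] yaw -16.78998309562722 z 0.07108481212753805
0.05 320 -15.527254552091492 -14.813225556863728
0.06 318 -15.27003062388599 -15.103654096506823
0.07 329 -15.219892626682578 -14.937844477478789
0.08 340 -15.058949448789484 -15.178406219870816
0.09 361 -14.808021502086469 -14.585148211071708
0.1 571 -15.142652778776878 -14.714246926885684
0.11 35 -14.700944848746454 -13.863315148217492
```

```bash
cat >> h.py <<'E'
PY=np.radians(-25.3); VY=np.radians(-15.1); P0=np.array([.4762,-.2425]); V0=np.array([.4986,.1168])
def st(n=''):
    s=env.get_state();print(n,'t',round(s['time'],2),'tcp',np.round(s['tcp_pos'],4),'F',np.round(s['force'],2),'Tq',np.round(s['torque'],2),'op',round(s['opening'],4),'gf',np.round(s['gripper_force'],1));return s
def fz(n=5):
    r=[]
    for _ in range(n): r.append(env.get_state()['force']); env.dwell(.02)
    return np.mean(r,0)
E
python3 - <<'E'
from h import *
env.grip(.045,60)
env.reach([*P0,.22],quat(PY)); st('above'); print(fz(),env.get_state()['force'])
env.movel([*P0,.127],.1); st('down')
env.grip(0.0,60); st('grip')
env.movel([*P0,.25],.12); st('lift'); print(fz())
print(kin.inverse_kinematics([*V0,.2],quat(VY-.4)),kin.inverse_kinematics([*V0,.2],quat(VY+.4)))
E
```

```text
above t 4.89 tcp [ 0.4774 -0.2409  0.2204] F [-0.39 -0.02  0.16] Tq [ 0.05 -0.    0.03] op 0.0452 gf 0.0
[-0.21401114  0.39613547  0.4206587 ] [-0.41621903 -0.01242186  0.59279219]
down t 6.06 tcp [ 0.4766 -0.2427  0.1276] F [ 0.64 -0.24 -0.4 ] Tq [-0.05 -0.03  0.04] op 0.0447 gf 0.0
grip t 6.45 tcp [ 0.4765 -0.2428  0.1276] F [ 0.17 -1.47  5.92] Tq [0.   0.2  0.04] op 0.0111 gf 58.7
lift t 7.62 tcp [ 0.4756 -0.2422  0.2491] F [-0.38  0.24 -4.89] Tq [ 0.02 -0.05  0.03] op 0.011 gf 58.3
[ 0.03751162  0.28103624 -5.46854279]
[-0.26239448  0.34764287 -0.10778715  2.03158587  0.05295046  0.76492467
 -2.63633757] [-0.14941507  0.356497   -0.24386674  2.02396093  0.12078493  0.77450129
 -1.89937641]
```

Run:
```python
from h import *
env.reach([*V0,.25],quat(VY)); env.movel([*V0,.180],.08); st('pre'); print(fz())
z=.178
while z>.147:
    env.movel([*V0,z],.03); f=fz(3); print(round(z,4),np.round(env.get_state()['tcp_pos'],4),np.round(f,2))
    if f[2]>3: break
    z-=.0015
st()
```

```text
pre t 10.08 tcp [0.499  0.1169 0.1805] F [-0.08  0.2  -6.3 ] Tq [ 0.   -0.02 -0.01] op 0.0108 gf 58.5
[ 0.32446994  0.03147708 -5.89501898]
0.178 [0.4986 0.1168 0.1781] [-0.35  0.24 -5.56]
0.1765 [0.4985 0.1167 0.1764] [ 0.14 -0.1  -5.44]
0.175 [0.4986 0.1168 0.1749] [-0.21  0.   -5.17]
0.1735 [0.4986 0.1168 0.1735] [ 0.11  0.48 -5.31]
0.172 [0.4985 0.1167 0.1719] [ 0.43 -0.51 -5.47]
0.1705 [0.4986 0.1163 0.1705] [ 0.02 -2.2  -4.46]
0.169 [0.4986 0.1161 0.1692] [-0.75 -5.35  0.44]
0.1675 [0.4987 0.1161 0.1677] [-1.43 -5.43  0.76]
0.166 [0.4987 0.1161 0.1662] [-1.43 -4.91  1.27]
0.1645 [0.4987 0.1161 0.1647] [-1.41 -5.45  1.72]
0.163 [0.4986 0.1161 0.1632] [-1.31 -5.57  1.1 ]
0.1615 [0.4986 0.1162 0.1617] [-1.1  -5.32  1.  ]
0.16 [0.4986 0.1162 0.1602] [-1.4  -4.9   1.66]
0.1585 [0.4986 0.1161 0.1588] [-1.58 -5.47  2.  ]
0.157 [0.4987 0.1161 0.1577] [-3.31 -5.93  6.15]
 t 14.67 tcp [0.4987 0.1161 0.1577] F [-2.8  -6.19  5.93] Tq [-1.21  0.79  0.04] op 0.0109 gf 60.5
```

```bash
python3 - <<'E'
from h import *
V=V0.copy(); z=.159
for i in range(5):
    env.movel([*V,z],.03); env.dwell(.1); f=fz(4); t=env.get_state()['tcp_pos']; print(np.round(V*1e3,2),np.round(t*1e3,2),np.round(f,2))
    if np.hypot(*f[:2])<.8: break
    V=V+np.clip(f[:2]*.00009,-.0006,.0006)
env.grip(.045); env.dwell(.2); st('released')
# look
env.movel([*V,.25],.15); img,d,W=cloud('wrist'); cv2.imwrite('pics/seat1.png',img);np.save('pics/seat1.npy',W); st()
print(V)
E
python3 - <<'E'
import cv2,numpy as np
I=cv2.imread('pics/seat1.png');cv2.imwrite('pics/seat1v.png',I)
E
```

```text
[498.6 116.8] [498.64 116.1  159.29] [-1.47 -5.35  1.91]
[498.47 116.32] [498.6  116.05 159.12] [-1.49 -4.97  1.54]
[498.33 115.87] [498.55 115.95 159.12] [-0.4 -4.3  1.5]
[498.3  115.48] [498.51 115.85 159.13] [-0.05 -2.18  1.5 ]
[498.29 115.29] [498.53 115.77 159.14] [ 0.94 -0.03  1.25]
released t 17.38 tcp [0.4983 0.1153 0.159 ] F [-0.05  0.41  0.63] Tq [-0.05 -0.02  0.01] op 0.045 gf 0.0
 t 18.18 tcp [0.4977 0.115  0.2489] F [-0.63 -0.01  0.86] Tq [-0.06  0.05  0.05] op 0.0447 gf 0.0
[0.49837707 0.11528591]
```

View pics/seat1v.png

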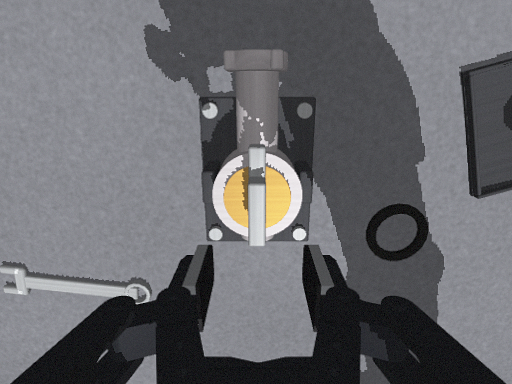

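The plug sits in the bore at about (257,195) with the bar in line with the outlet, whose coupling is at (256,60). I'll measure how far home it is and where its centre lies.

```bash
cat > meas.py <<'E'
from h import *
def meas(f):
    W=np.load(f'pics/{f}.npy');I=cv2.imread(f'pics/{f}.png');z=W[...,2]
    r=np.hypot(W[...,0]-.4984,W[...,1]-.116); S=cv2.cvtColor(I,cv2.COLOR_BGR2HSV)[...,1]
    br=(r<.03)&(S>90)&(z>.05)&(z<.09); rim=(r>.029)&(r<.035)&(S<60)&(z>.05)&(z<.085)
    bar=(r<.06)&(S<60)&(z>.098)&(z<.14)
    def pl(m):
        P=W[m];k=abs(P[:,2]-np.median(P[:,2]))<.003;P=P[k];A=np.c_[P[:,:2]-[.4984,.116],np.ones(len(P))];return np.linalg.lstsq(A,P[:,2],rcond=None)[0].round(4),len(P)
    print('brass',pl(br),'rim',pl(rim),'gap',np.median(z[br])-np.median(z[rim]))
    print('braccirc',cv2.minEnclosingCircle((W[br][:,:2]*1000).astype(np.float32)))
    zt=np.percentile(z[bar],95);
    for n,m in(('tall',bar&(abs(z-zt)<.004)),('bar',bar),):
        rr=cv2.minAreaRect((W[m][:,:2]*1000).astype(np.float32));print(n,np.round(rr[0],2),np.round(rr[1],1),round(rr[2]-90,2) if rr[2]>45 else rr[2],np.median(z[m]))
    o=cv2.convexHull((W[(r<.04)&(z>np.median(z[rim])-.003)&(z<np.median(z[rim])+.006)&(W[...,0]<.51)][:,:2]*1000).astype(np.float32))[:,0]
    A=np.c_[2*o,np.ones(len(o))];x=np.linalg.lstsq(A,(o**2).sum(1),rcond=None)[0];print('rimcirc',x[:2],np.sqrt(x[2]+x[:2]@x[:2]))
E
python3 -c "
from meas import *
meas('seat1')"
```

```text
brass (array([-0.0016, -0.0021,  0.0837]), 2229) rim (array([-0.0013,  0.0002,  0.0798]), 1518) gap 0.003906649626462311
braccirc ((497.4845886230469, 116.44538116455078), 27.562288284301758)
tall [500.02 116.14] [11.7 45.3] -15.69 0.12354301045135099
bar [510.17 113.55] [11.8 66.2] -15.16 0.12300872092038413
rimcirc [496.87061943 117.09283623] 34.96295072782057
```

Home: the brass stands 3.9 mm above the rim and the bar yaw is -15.2°, so it is in line with the outlet. Next I regrip, null the side force and press.

Run:
```python
from h import *
V=np.array([.4985,.1158]); print(fz(8))
env.movel([*V,.1688],.12); b=fz(6);print('base',b)
env.grip(0.,50); st('grip')
def null(V,z,n=4):
    for i in range(n):
        env.dwell(.05); f=fz(4)
        if np.hypot(*f[:2])<.8: break
        V=V+np.clip(f[:2]*.00008,-.0004,.0004); env.movel([*V,z],.03)
    print('null',np.round(V*1e3,2),np.round(env.get_state()['tcp_pos']*1e3,2),np.round(f,2)); return V
V=null(V,.1688)
env.movel([*V,.160],.03,stop_force=10); V=null(V,.160)
z=.160
while z>.150:
    z-=.0003; env.movel([*V,z],.02); f=fz(5)
    print(round(z*1e3,1),np.round(env.get_state()['tcp_pos']*1e3,2),np.round(f,2))
    if f[2]-b[2]>9: break
np.save('st.npy',[*V,z,b[2]]); st()
```

```text
[ 0.19397012  0.10114845 -0.08415474]
base [ 0.08159285 -0.29677932  0.24618585]
grip t 19.63 tcp [0.4987 0.1157 0.169 ] F [ 0.72 -0.96  1.08] Tq [-0.17 -0.05  0.01] op 0.0108 gf 52.2
null [498.79 115.58] [498.71 115.62 168.78] [1.21 0.04 0.4 ]
null [498.79 115.58] [498.72 115.64 159.94] [-0.27 -0.32  1.48]
159.7 [498.76 115.63 159.74] [-0.1   0.47  1.95]
159.4 [498.75 115.6  159.38] [0.12 0.19 1.2 ]
159.1 [498.75 115.62 159.07] [-0.55  0.04  1.74]
158.8 [498.76 115.62 158.77] [-0.73  0.49  1.3 ]
158.5 [498.76 115.6  158.49] [-1.07  0.54  2.01]
158.2 [498.8  115.62 158.3 ] [-1.52  0.01  3.69]
157.9 [498.78 115.62 158.08] [-2.46 -0.03  5.96]
157.6 [498.81 115.62 157.95] [-2.73  0.16  7.04]
157.3 [498.83 115.63 157.76] [-3.28  0.38  8.65]
157.0 [498.85 115.6  157.6 ] [-3.78 -0.35 10.6 ]
 t 24.99 tcp [0.4988 0.1156 0.1576] F [-3.99  0.56 11.28] Tq [-0.07  0.8   0.05] op 0.011 gf 53.5
```

Run:
```python
from h import *
x,y,z,b=np.load('st.npy'); V=np.array([x-.0003,y])
env.movel([*V,z],.02)
for i in range(8):
    f=fz(6); p=f[2]-b; print(round(z*1e3,2),np.round(env.get_state()['tcp_pos']*1e3,2),np.round(f,2))
    if p>14.2: break
    z-=min(.0003,(15-p)*.00014); env.movel([*V,z],.02)
env.dwell(.4); print('held',fz(8))
z+=.0012; env.movel([*V,z],.02); print('eased',fz(6))
np.save('st.npy',[*V,z,b]); st()
```

```text
157.0 [498.76 115.59 157.65] [-2.69 -0.11 10.11]
156.7 [498.78 115.6  157.48] [-3.57 -0.44 11.42]
156.4 [498.78 115.62 157.3 ] [-3.8  -0.75 12.97]
156.1 [498.79 115.61 157.14] [-4.45 -0.62 14.15]
155.95 [498.81 115.63 157.09] [-4.97 -0.26 15.15]
held [-4.26995089 -0.41822011 15.60200161]
eased [-2.21711118 -0.02120629  9.37122846]
 t 27.62 tcp [0.4988 0.1156 0.1577] F [-3.09 -0.18  8.21] Tq [-0.03  0.61 -0.03] op 0.0109 gf 53.3
```

Run:
```python
from h import *
x,y,z,b=np.load('st.npy'); q0=env.get_state()['qpos']
def go(a,pr=True):
    env.reach([x,y,z],quat(VY+np.radians(a)))
    f=fz(2); s=env.get_state(); o=s['orientation']; yw=np.degrees(2*np.arctan2(o[2],o[1])-VY)
    if pr: print(a,round(s['time'],2),'yaw',round((yw+180)%360-180,2),np.round(s['tcp_pos']*1e3,2),np.round(f,2),round(s['torque'][2],2))
    return f
for a in [4,8,12,16,20.5]:
    f=go(a)
    if f[2]-b>13: z+=.0003
    if f[2]-b<5: z-=.0003
np.save('st.npy',[x,y,z,b])
```

```text
4 27.91 yaw 4.01 [498.76 115.63 157.65] [-2.37 -0.12  8.34] 0.08
8 28.19 yaw 7.97 [498.76 115.64 157.63] [-1.81  0.35  8.15] -0.08
12 28.48 yaw 11.99 [498.74 115.72 157.67] [-3.1   0.04  8.91] -0.06
16 28.76 yaw 16.02 [498.74 115.79 157.64] [-2.69  0.67  7.17] 0.1
20.5 29.04 yaw 20.48 [498.76 115.79 157.67] [-2.65  1.09  7.78] -0.07
```

Run:
```python
from h import *
x,y,z,b=np.load('st.npy')
def go(a):
    global z
    env.reach([x,y,z],quat(VY+np.radians(a)))
    f=fz(2); s=env.get_state(); o=s['orientation']; yw=np.degrees(2*np.arctan2(o[2],o[1])-VY)
    print(a,round(s['time'],2),'yaw',round((yw+180)%360-180,2),np.round(s['tcp_pos']*1e3,2),np.round(f,2),round(s['torque'][2],2))
    if f[2]-b>12: z+=.0003
    if f[2]-b<5: z-=.0003
env.dwell(.2)
for a in [15,10,5,0,-5,-10,-15,-20.5]: go(a)
env.dwell(.2)
I,_=camera('wrist');cv2.imwrite('pics/cw.png',I)
for a in [-15,-10,-5,0]: go(a)
env.dwell(.2);st('end')
np.save('st.npy',[x,y,z,b])
```

```text
15 29.52 yaw 14.99 [498.76 115.77 157.64] [-2.12 -0.15  7.19] 0.01
10 29.81 yaw 9.98 [498.76 115.72 157.71] [-2.31 -0.25  8.41] -0.09
5 30.09 yaw 4.98 [498.74 115.65 157.62] [-1.7   0.33  8.07] -0.06
0 30.38 yaw -0.01 [498.76 115.61 157.69] [-2.88 -0.09  8.73] -0.04
-5 30.66 yaw -5.04 [498.74 115.54 157.62] [-2.03  0.    8.06] -0.12
-10 30.94 yaw -10.0 [498.72 115.53 157.66] [-3.29 -0.53  8.93] 0.06
-15 31.23 yaw -15.04 [498.71 115.44 157.63] [-2.48  0.    9.18] -0.2
-20.5 31.51 yaw -20.51 [498.67 115.38 157.64] [-2.49 -0.53  8.26] -0.01
-15 32.04 yaw -15.01 [498.73 115.4  157.63] [-2.45 -0.27  8.27] 0.01
-10 32.33 yaw -10.0 [498.73 115.48 157.67] [-2.79 -0.21  8.59] 0.09
-5 32.61 yaw -5.0 [498.74 115.51 157.59] [-2.5   0.24  8.08] 0.08
0 32.89 yaw -0.01 [498.76 115.59 157.67] [-2.03  0.07  9.  ] 0.03
end t 33.09 tcp [0.4988 0.1156 0.1577] F [-1.99 -0.03  8.39] Tq [ 0.05  0.57 -0.  ] op 0.0109 gf 53.4
```

View pics/cw.png

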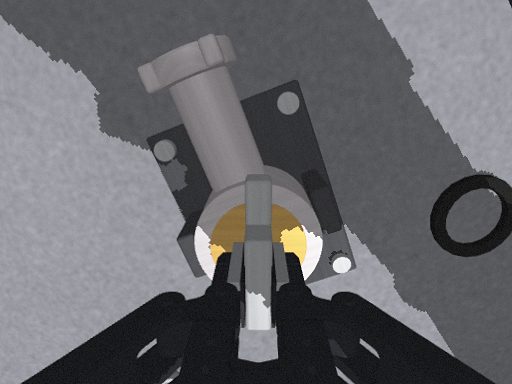

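The clockwise extreme shows the bar, at (258,200), turned with the gripper about 20° from the outlet. Now I'll ease off, release, retreat and check.

Run:
```python
from h import *
from meas import meas
x,y,z,b=np.load('st.npy')
env.movel([x,y,.1590],.02); print(fz(6))
env.grip(.045); env.dwell(.3)
env.movel([x,y,.25],.12); env.dwell(.3); img,d,W=cloud('wrist'); cv2.imwrite('pics/fin.png',img);np.save('pics/fin.npy',W); st()
meas('fin')
```

```text
[0.15275654 0.25115987 1.94902533]
 t 35.42 tcp [0.4984 0.1156 0.2496] F [0.24 1.02 0.25] Tq [-0.03 -0.    0.05] op 0.045 gf 0.0
brass (array([-0.0027,  0.0007,  0.0836]), 2204) rim (array([-0.0005, -0.0001,  0.0798]), 1520) gap 0.003786922933067649
braccirc ((497.3694152832031, 116.85681915283203), 27.44405746459961)
tall [500.04 116.05] [11.6 45.4] -15.59 0.12342377540480395
bar [510.15 113.46] [11.8 66.3] -15.14 0.12283917206376453
rimcirc [495.66477921 116.91846214] 34.26310224402619
```

View pics/fin.png

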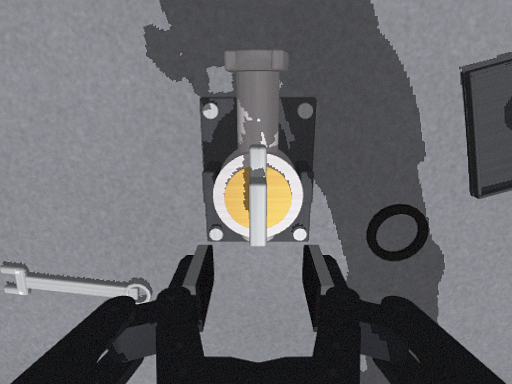

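The plug is home and upright at (258,195), in line with the outlet at (257,60), and the gripper is clear. Handing in.

```bash
python3 -c "
from h import *
print(job.job_done())"
```

```text
the job is handed in; nothing more can be done
None
```

The middle-sized plug is home in the bore, pressed at about 15 N (15.6 N highest averaged reading), rocked about 20° each way under a light push, left in line with the outlet and released; handed in at about 35 s, with no result shown.

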